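# Stray brass wheel into the tilting scrap bin

## Task

Pull the wooden scrap bin forward by its iron handle until it rests fully open on its stop, put the stray brass wheel in with the other scrap brass, then push the bin back up until it is fully shut. Ease the bin all the way in both directions, without letting it drop open or bang shut. Leave the porcelain dial, the rusty key and the lead weight where they are.

Things in the scene. Friction and masses are not known exactly. Their poses are not given: they have to be found in the camera images.
- cabinet: Fixed dark wooden cabinet with a tin-covered top, 190 mm deep (x), 234 mm wide (y), 246 mm high; the top overhangs the sides by 9 mm. Origin: centre of its underside; its own -x axis points out of its front (towards the robot at yaw 0), z up. The front plane is 95 mm from the origin. The tilting bin fills the front, between the cheeks.
- bin (a joint): Tilt (rad) of the mid-brown wooden bin on two iron pins low in the cabinet's cheeks: 0 = shut, front board upright and flush with the cabinet; grows as its top comes forward and down; 0.78 = open on its stop. About 1 kg; about 2 N at the handle moves it. Gravity holds it at either end; let go past the balance point (about 0.3 to 0.5) it falls the rest of the way.
- bin_hinge (a point): Midpoint of the pin axis (along the cabinet's y), 55 mm in front of the cabinet's origin, 68 mm up. Its axes turn with the bin; shut, they are the cabinet's. In these axes (mm): front board x -40 (outer face) to -25, z -30 to 160, 200 wide; sides 10 thick, their top edges sloping from z 135 at the front board to 88 at the back board, x 100 to 110; the bin's top is open.
- bin_handle (a point): Middle of the black iron bow handle, raked slightly upward: a round bar 10 mm thick along the cabinet's y, 90 mm long between its end posts, 45 mm off the board's face (40 mm clear gap), 2 mm below the board's top edge; 85 mm in front of the pins and 158 mm above them in the bin's axes. Shut, it is 20 mm below the cabinet's top: pinch it from above. Near fully open it moves mostly down.
- bin_floor (a point): Centre of the bin's inner floor, 125 mm (x) by 180 mm (y), 37.5 mm behind and 18 mm below bin_hinge in the bin's axes; turns with the bin, axes as bin_hinge. With the bin open, parts lowered in between the front board's top edge and the cabinet's front slide down into it.
- wheel: The stray brass wheel lying flat on the tin: spoked toothed wheel, 68 mm over the teeth, rim 4 mm thick, with a brass hub 18 mm in diameter to 10 mm height and a steel pinion standing up from its centre, 12 mm in diameter from 10 to 34 mm height, then a thin pivot to 40 mm. About 60 g. Origin: centre of the underside; z along the pinion.
- wheel_pinion (a point): Middle of the wheel's steel pinion, 24 mm above the wheel's underside: where to pinch it from above. Near fully open it moves mostly down.
- scrap_barrel: Scrap brass spring barrel inside the bin: toothed flange 58 mm across with a drum 42 mm across, 18 mm high in all, loose. Origin: centre of its underside.
- scrap_great: Scrap dull-brass solid toothed wheel inside the bin, 56 mm across, 5 mm thick with a 13 mm high hub, loose. Origin: centre of its underside.
- scrap_ratchet: Scrap dull-brass ratchet wheel inside the bin, 44 mm across, 6 mm thick with a stub 12 mm high, loose. Origin: centre of its underside.
- dial: Cracked white porcelain clock dial lying flat, 90 mm across, 5 mm thick, loose and fragile. Origin: centre of its underside.
- key: Rusty steel clock winding key lying flat, about 82 mm long, 50 mm across the bow, 10 mm thick, loose. Origin: under the shank, x axis towards the bow.
- weight: Lead pendulum weight standing upright, a grey cylinder 46 mm across and 66 mm high with a small hook to 90 mm, 1.1 kg. Origin: centre of its underside.

How it is judged:
By the outcome, as a careful person would: the job done as asked, in the order asked, and still so for the second after the job is handed in, with the robot touching nothing.
It also fails if it takes over 66 s, if anything falls off the work surface, if the arm or the gripper's body presses on something with over 40 N, if the wrist force passes 120 N, or if a joint passes its speed limit or range.

## Robot

A 7-joint arm with a two-finger parallel gripper is mounted at the origin on the work surface. World frame = base frame: x ahead of the robot, y to its left, z up, the work surface at z = 0. Lengths are in m, angles in rad, forces in N, time in s.
With the tool pointing down it reaches from about 0.425 to 0.875 m from the base axis. Payload 4.7 kg.
Tool frame: the origin (TCP) lies at the very end of the fingers, on their centre line; the grasp point (between the pads) lies pinch_z behind it (pinch_z is the distance from the TCP to the grasp point, in m); z points along the fingers, y is the line along which they close (so a half turn about z gives the same grasp; the last joint's range is limited). The gripper opens to 85 mm and grips with 20 to 120 N. Pads are 22 mm wide; open, the fingers measure 114 mm over their backs; the gripper's body (76 mm by 85 mm) begins 54 mm behind the grasp point. The pads swing forward as they close: fully open they stand 13 mm farther back than shut.
Start: joints at [1.226, 0.321, -0.07, 1.45, 0.023, 1.371, -0.057], TCP at [0.228, -0.609, 0.21] pointing down, gripper open.
Joint ranges: [-2.86, 2.86], [-0.3, 2.09], [-1.38, 1.24], [0.06, 2.45], [-1.56, 4.7], [0.09, 2.05], [-2.69, 2.69]. Speed limits (rad/s): [2.57, 2.57, 3.14, 3.14, 3.14, 3.14, 3.14].

## Interface

Orientations are given as a unit quaternion [x, y, z, w].
In Python, from station import state, capture, job_done, pinch_z gives the robot as it stands.
- The arm moves only by the tool drive_tool, never from a script. Its argument "plan" is a list of rows, each a list of 7 numbers: the shift along the tool's x, y, z in m, then the turn, a rotation vector about the tool's x, y, z in rad, then the opening, from 0 (shut) to 1 (fully open). In form: [[dx, dy, dz, ax, ay, az, hand], ...]. A call has 1 to 10 rows; each row shifts and turns the commanded pose from where the row before left it, along the tool's axes as they then stand; what a row does not reach is not made up. A row lasts 1/8 s, in which the tool goes at most 62.5 mm and 10.7 degrees, less where a joint would pass 70% of its speed; a pose out of reach is approached as far as the arm can. A call is refused whole if a number of a shift passes 0.0625 or a number of a turn 0.188, either way. A call with a gripper value outside its range is refused whole. The fingers move at their own pace and stop on an object; the grip force is fixed at half the most. Time passes only in rows, so rows that do not move let the fingers close. It gives the time, the measured TCP pose, the force, the opening and the grip force at its end, in the units of the state.
- state(): the state, without advancing time (a new reading comes with each control period).
- capture(name): name is "scene" or "top" or "wrist"; returns a dict with "pixels" (420x560x3 uint8, red, green, blue), "fovy" (degrees; the focal length in pixels is half the picture's height over the tangent of half this angle, whatever the lens; pixels are square), "cx", "cy" (the principal point, pixels), "R" (3x3) and "t" (3): a world point X has camera coordinates R X + t. Camera axes: x right, y down, z forward; pixel columns grow to the right and rows downward; lengths in m; the calibration is good to about 2 mm. The wrist camera is an equidistant fisheye: a pixel r from the principal point sees the ray r / f radians off the axis. A picture is of the moment at which its call begins. There is no depth.
- job_done(): hands the job in; it is judged then, once.
The state is a dict: "clock": time; "joints": joint angles; "dq": joint speeds; "joint_torque": joint torques, N m; "ee_pos": TCP position; "orientation": TCP orientation; "contact_force": force on the tool from outside, world axes, zero at the start; "wrist_torque": the same for the moment, N m; "opening": opening from 0.0 (shut) to 1.0 (fully open); "finger_force": force on a finger pad.
Only numpy, scipy, OpenCV 4.12 (cv2) and the standard library are available. Lean on these libraries where they do the work, as an engineer would, in place of code of your own. Each camera call takes 0.05 s, during which the arm holds its last target. There are 200 camera calls.

## Working session

There is one attempt and no reset: what is moved stays moved. The work goes in short steps, Python scripts to look and compute and a tool call to move; the robot and the scene stay as the last step left them, time stands still between calls to the robot, and variables do not carry over. Pictures are saved under pics/ and viewed, at most 11 in all, crops included, and the job is handed in when it is done.

Besides the shell and the picture viewer there is one more tool, called after "Request:" as a command line: name --pt "numbers of a row" for each row, then --argument value for the rest. drive_tool: Moves the arm, as the interface text tells. Its arguments: {"type":"object","properties":{"plan":{"type":"array","items":{"type":"array","items":{"type":"number"}}}},"required":["plan"]}

```bash
mkdir -p pics
python3 - <<'E'
from station import *
import cv2
for n in("scene","top"):
    c=capture(n); cv2.imwrite(f"pics/{n}0.png",c["pixels"][:,:,::-1]); print(n,c["fovy"],c["cx"],c["cy"],c["R"],c["t"])
print(state(),pinch_z)
E
```

```text
scene 50.718939466890085 283.45332940950243 204.28849794113216 [[-0.6652458   0.74660529  0.0053452 ]
 [ 0.70557835  0.63099849 -0.32249046]
 [-0.2441459  -0.21076397 -0.94655762]] [ 0.40781868 -0.38852633  1.17993631]
top 46.93004434379201 273.2080720515604 207.41768999918338 [[-0.01066855 -0.99966785  0.02345994]
 [-0.98297846  0.00618136 -0.18361685]
 [ 0.18341085 -0.02501954 -0.98271791]] [-0.01270122  0.62938775  1.02097371]
{'clock': 0.1, 'joints': array([ 1.22610147,  0.32174108, -0.07009939,  1.45158794,  0.02257774,
        1.37080356, -0.05690199]), 'dq': array([-2.01715072e-05,  2.91618708e-04,  1.31848604e-03, -3.26186301e-03,
        1.34359891e-03,  1.02329554e-03,  1.06801084e-03]), 'joint_torque': array([-2.75661096e-04, -4.94880581e+01, -3.84061206e-01, -3.15207624e+01,
        1.30806566e-02,  7.51547981e-03,  2.38136073e-05]), 'ee_pos': array([ 0.22802595, -0.60811788,  0.20922054]), 'orientation': array([ 9.83947793e-01,  1.78454401e-01, -1.90283448e-04, -8.55624203e-04]), 'contact_force': array([-0.22314612, -0.29470088,  0.89505916]), 'wrist_torque': array([-0.00735325, -0.00775423, -0.0224198 ]), 'finger_force': 0.0, 'opening': 1.001420374918835} 0.0187
```

View pics/scene0.png

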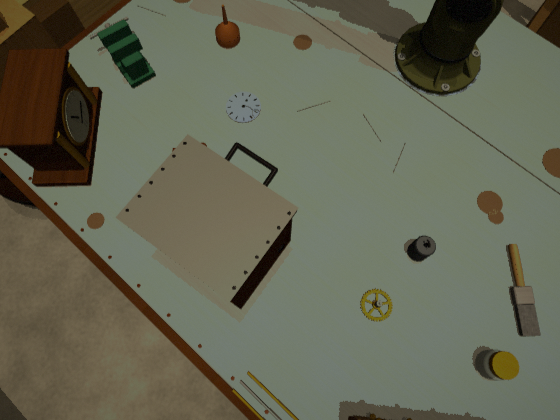

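View pics/top0.png

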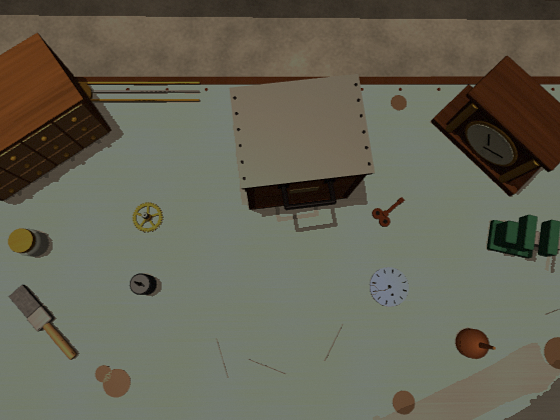

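The scene view shows the cabinet top with corners near (189,135), (298,208) and (117,216), the handle around (250,160) and the wheel at (376,304). In the top view the cabinet top corners are near (231,87), (359,77), (372,173) and (243,181), the handle bar is near (310,207), and the wheel's pinion is near (148,215). The weight is at (143,284), the dial at (389,287) and the key at (387,211).

Run:
```python
import cv2
t=cv2.imread("pics/top0.png");s=cv2.imread("pics/scene0.png")
a=cv2.resize(t[65:245,215:395],(720,720),interpolation=2)
a=cv2.resize(t[70:240,220:390],(600,600),interpolation=2)
cv2.imwrite("pics/c1.png",cv2.convertScaleAbs(a,alpha=1.6))
b=cv2.resize(s[125:325,110:310],(600,600),interpolation=2)
cv2.imwrite("pics/c2.png",cv2.convertScaleAbs(b,alpha=1.6))
```

```text
(no output)
```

View pics/c1.png

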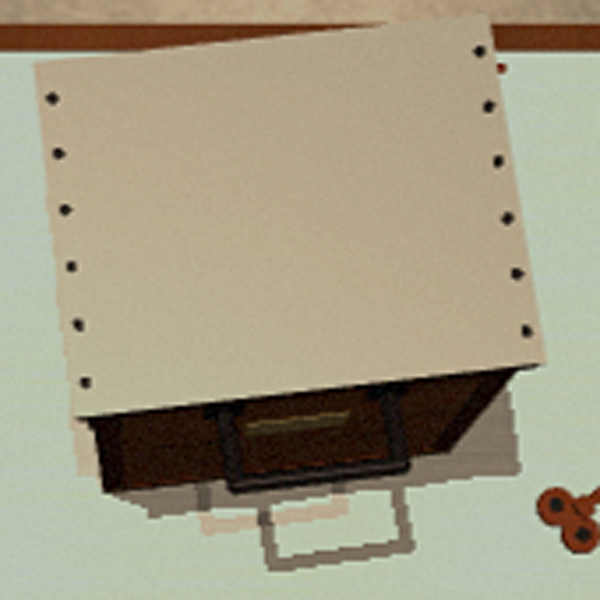

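View pics/c2.png

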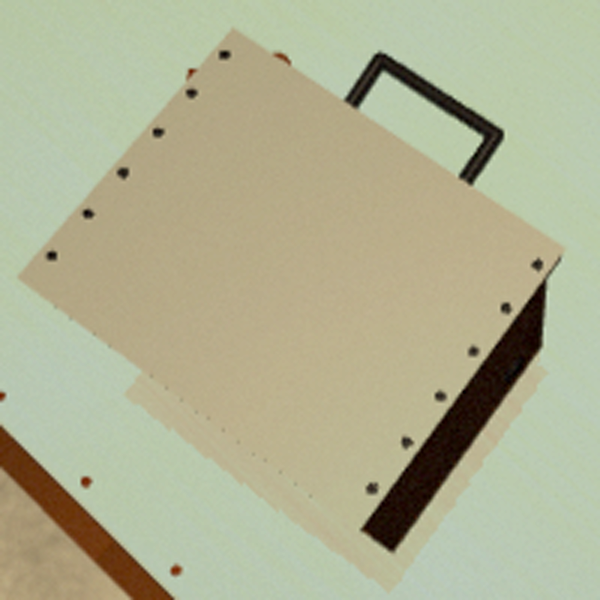

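The top-view crop gives the tin corners at (36,64), (490,14), (546,364) and (76,417), with the handle bar running from (236,488) to (408,468). The scene crop gives front corners at (232,28) and (565,248), back corners at (20,277) and (362,530), and the bar from (382,61) to (496,135).

```bash
cat > h.py <<'E'
import numpy as np, cv2
from station import capture,state
def cam(n):
    c=capture(n); return c
def f(c): return 210/np.tan(np.radians(c["fovy"]/2))
def onz(c,p,z):
    d=np.array([(p[0]-c["cx"])/f(c),(p[1]-c["cy"])/f(c),1]); o=-c["R"].T@c["t"]; d=c["R"].T@d
    return o+d*(z-o[2])/d[2]
def proj(c,X):
    q=c["R"]@np.asarray(X,float)+c["t"]; return np.array([c["cx"],c["cy"]])+f(c)*q[:2]/q[2]
def Rz(a): c,s=np.cos(a),np.sin(a); return np.array([[c,-s,0],[s,c,0],[0,0,1]])
E
python3 - <<'E'
from h import *
from scipy.optimize import least_squares
T=cam("top");S=cam("scene")
k=170/600
tp=[(220-.5+k*(u+.5),70-.5+k*(v+.5)) for u,v in[(36,64),(490,14),(546,364),(76,417),(236,488),(408,468)]]
sp=[(110-.5+(u+.5)/3,125-.5+(v+.5)/3) for u,v in[(362,530),(20,277),(232,28),(565,248),(496,135),(381,61)]]
# back-left,back-right,front-right,front-left,handle left,right
P=[onz(T,p,.246)for p in tp[:4]];print(np.round(P,4)); print(np.round([onz(S,p,.246)for p in sp[:4]],4))
print(np.round([onz(T,p,.226)for p in tp[4:]],4),np.round([onz(S,p,.226)for p in sp[4:]],4))
H=[[-.140,.045,.226],[-.140,-.045,.226]]
def M(v,ov): 
    L=[[.095,.126,.246],[.095,-.126,.246],[-.095-ov,-.126,.246],[-.095-ov,.126,.246]]
    return [np.array([v[0],v[1],0])+Rz(v[2])@np.array(q) for q in L+H]
def res(v):
    r=[]
    for i,X in enumerate(M(v,v[3])):
        if i not in(0,1): r+=list(proj(T,X)-tp[i])+list(proj(S,X)-sp[i])
    return r
s=least_squares(res,[.7,0,.1,0],loss="soft_l1");print(s.x,np.round(s.fun,1))
def circ(c,lo,hi,box,name):
    h=cv2.cvtColor(c["pixels"],cv2.COLOR_RGB2HSV);m=cv2.inRange(h,lo,hi);x0,x1,y0,y1=box
    m=m[y0:y1,x0:x1];pts=np.argwhere(m)[:,::-1]+[x0,y0];(x,y),r=cv2.minEnclosingCircle(pts.astype(np.float32));print(name,x,y,r,len(pts));return x,y
a=circ(T,(20,120,60),(35,255,255),(125,170,195,240),"w");b=circ(S,(20,120,60),(35,255,255),(355,400,285,325),"w")
print(onz(T,a,.004),onz(S,b,.004))
E
```

```text
[[ 0.8286  0.0676  0.246 ]
 [ 0.858  -0.182   0.246 ]
 [ 0.659  -0.2033  0.246 ]
 [ 0.6315  0.0455  0.246 ]]
[[ 0.8263  0.071   0.246 ]
 [ 0.8545 -0.1787  0.246 ]
 [ 0.6583 -0.2032  0.246 ]
 [ 0.6289  0.0468  0.246 ]]
[[ 0.5969 -0.0388  0.226 ]
 [ 0.6072 -0.1311  0.226 ]] [[ 0.5961 -0.0379  0.226 ]
 [ 0.6069 -0.1265  0.226 ]]
[ 0.74082109 -0.06736154  0.1144244   0.00212072] [ 0.2  0.1 -0.3 -0.  -0.6  0.8 -0.4  0.4 -0.1  0.2 -0.5 -0.1 -1.6  0.2
 -0.6 -0.5]
w 147.18292236328125 216.81707763671875 15.01288890838623 340
w 376.14056396484375 304.39678955078125 16.667226791381836 441
[0.61904836 0.27361719 0.004     ] [0.6168555  0.27451663 0.004     ]
```

```bash
cat >> h.py <<'E'
from scipy.spatial.transform import Rotation as Ro
from scipy.linalg import logm,expm
C=np.array([.7408,-.0674,0]);YAW=.1144
ex=Rz(YAW)[:,0];ey=Rz(YAW)[:,1]
def cab(fwd,lat,z): return C-ex*fwd+ey*lat+[0,0,z]   # fwd: in front of cabinet origin
def tool(tilt,yaw=YAW):   # tool y along +x(yaw), z down; tilt>0: hand leans back to the robot, tips toward cabinet
    a=Rz(yaw)[:,0];b=Rz(yaw)[:,1];z=np.array([0,0,-1.])
    zz=np.cos(tilt)*z+np.sin(tilt)*a; yy=np.cos(tilt)*a-np.sin(tilt)*z
    return np.c_[np.cross(yy,zz),yy,zz]
def handle(th): f=.055+.085*np.cos(th)+.158*np.sin(th); return cab(f,0,.068+.158*np.cos(th)-.085*np.sin(th))
def mk(p,R): T=np.eye(4);T[:3,:3]=R;T[:3,3]=p;return T
def grasp(p,R,pz=.0187): return mk(p+R[:,2]*pz,R)
def now(): s=state(); return mk(s["ee_pos"],Ro.from_quat(s["orientation"]).as_matrix())
def leg(A,B,n,show=1):
    D=np.real(expm(logm(np.linalg.inv(A)@B)/n)); r=np.r_[np.round(D[:3,3],4),np.round(Ro.from_matrix(D[:3,:3]).as_rotvec(),3)]
    D=mk(r[:3],Ro.from_rotvec(r[3:]).as_matrix());X=A.copy();pts=[]
    for i in range(n): X=X@D;pts.append(X[:3,3])
    if show: print(n,"x",r.tolist(),"end",X[:3,3].round(4),"err mm",((X-B)[:3,3]*1000).round(1),"mid",pts[n//2].round(3))
    return X
E
python3 - <<'E'
from h import *
print(handle(0),handle(.78))
A=now();B=grasp(handle(0)+[0,0,.085],tool(0));A[:3,3]=[.228,-.609,.21]
X=leg(A,B,16)
leg(X,grasp(handle(0),tool(0)),4)
E
```

```text
[ 0.60171512 -0.08338109  0.226     ] [ 0.51573503 -0.09326035  0.12054559]
16 x [0.0434, 0.0012, -0.0051, -0.0, -0.0, -0.083] end [ 0.6012 -0.0831  0.292 ] err mm [-0.5  0.3 -0.3] mid [ 0.529 -0.374  0.256]
4 x [-0.0001, 0.0001, 0.0212, -0.0, -0.0, 0.0] end [ 0.6016 -0.0834  0.2072] err mm [-0.1 -0.  -0.1] mid [ 0.602 -0.083  0.228]
```

Request:
drive_tool --pt "0.0434 0.0012 -0.0051 0 0 -0.083 0.45" --pt "0.0434 0.0012 -0.0051 0 0 -0.083 0.45" --pt "0.0434 0.0012 -0.0051 0 0 -0.083 0.45" --pt "0.0434 0.0012 -0.0051 0 0 -0.083 0.45" --pt "0.0434 0.0012 -0.0051 0 0 -0.083 0.45" --pt "0.0434 0.0012 -0.0051 0 0 -0.083 0.45" --pt "0.0434 0.0012 -0.0051 0 0 -0.083 0.45" --pt "0.0434 0.0012 -0.0051 0 0 -0.083 0.45"

```text
clock: 1.2
ee_pos: [0.5063, -0.4089, 0.2508]
orientation: [0.871, 0.491, -0.0, -0.0]
contact_force: [0.3, 1.1, 0.8]
opening: 0.449
finger_force: 0.0
```

Request:
drive_tool --pt "0.0434 0.0012 -0.0051 0 0 -0.083 0.45" --pt "0.0434 0.0012 -0.0051 0 0 -0.083 0.45" --pt "0.0434 0.0012 -0.0051 0 0 -0.083 0.45" --pt "0.0434 0.0012 -0.0051 0 0 -0.083 0.45" --pt "0.0434 0.0012 -0.0051 0 0 -0.083 0.45" --pt "0.0434 0.0012 -0.0051 0 0 -0.083 0.45" --pt "0.0434 0.0012 -0.0051 0 0 -0.083 0.45" --pt "0.0434 0.0012 -0.0051 0 0 -0.083 0.45" --pt "0 0 0 0 0 0 0.45" --pt "0 0 0 0 0 0 0.45"

```text
clock: 2.45
ee_pos: [0.6013, -0.0835, 0.2916]
orientation: [0.665, 0.747, -0.001, 0.0]
contact_force: [-1.0, 0.0, 0.4]
opening: 0.452
finger_force: 0.0
```

Run:
```python
from h import *
X=leg(now(),grasp(handle(0),tool(0)),6); s=state();print(s["clock"],s["ee_pos"],s["opening"])
w=capture("wrist"); print(w["fovy"],w["cx"],w["cy"]); cv2.imwrite("pics/w1.png",w["pixels"][:,:,::-1])
```

```text
6 x [0.0, 0.0001, 0.0141, -0.0, 0.0, 0.0] end [ 0.6019 -0.0836  0.207 ] err mm [ 0.2 -0.2 -0.3] mid [ 0.602 -0.084  0.235]
2.45 [ 0.60132077 -0.08354722  0.29160267] 0.4523418696153388
65.70646984690485 278.09524658580943 210.4557791151106
```

View pics/w1.png

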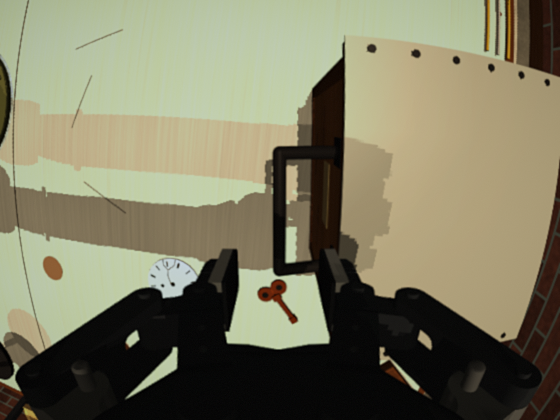

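The wrist view shows the bar at column 279, midway between the fingers (columns 238 and 320), and the inner finger fits the gap to the board. I'll descend and grip.

Request:
drive_tool --pt "0 0 0.014 0 0 0 0.45" --pt "0 0 0.014 0 0 0 0.45" --pt "0 0 0.014 0 0 0 0.45" --pt "0 0 0.014 0 0 0 0.45" --pt "0 0 0.014 0 0 0 0.45" --pt "0 0 0.014 0 0 0 0.45" --pt "0 0 0 0 0 0 0.0" --pt "0 0 0 0 0 0 0.0" --pt "0 0 0 0 0 0 0.0"

```text
clock: 3.62
ee_pos: [0.6024, -0.0827, 0.2097]
orientation: [0.665, 0.747, 0.001, 0.001]
contact_force: [-0.0, -0.2, 5.2]
opening: 0.001
finger_force: 2.2
```

```bash
cat > arc.py <<'E'
from h import *
import sys
# args: th0 th1 tilt0 tilt1 n : rows along the handle arc, from measured-corrected handle
def arc(t0,t1,a0,a1,n,off=np.zeros(3)):
    P=[grasp(handle(t0+(t1-t0)*i/n)+off,tool(a0+(a1-a0)*i/n)) for i in range(n+1)]
    for i in range(n):
        D=np.linalg.inv(P[i])@P[i+1]; print((np.r_[D[:3,3].round(4),Ro.from_matrix(D[:3,:3]).as_rotvec().round(3)]+0).tolist())
arc(*map(float,sys.argv[1:5]),int(sys.argv[5]))
s=state();print(s["ee_pos"],s["opening"],s["finger_force"],s["contact_force"])
E
python3 arc.py 0 .78 0 .35 30
```

```text
[0.0, -0.0039, 0.0023, -0.012, 0.0, 0.0]
[0.0, -0.0038, 0.0023, -0.012, 0.0, 0.0]
[0.0, -0.0038, 0.0024, -0.012, 0.0, 0.0]
[0.0, -0.0038, 0.0024, -0.012, 0.0, 0.0]
[0.0, -0.0037, 0.0025, -0.012, 0.0, 0.0]
[0.0, -0.0037, 0.0025, -0.012, 0.0, 0.0]
[0.0, -0.0037, 0.0026, -0.012, 0.0, 0.0]
[0.0, -0.0036, 0.0027, -0.012, 0.0, 0.0]
[0.0, -0.0036, 0.0027, -0.012, 0.0, 0.0]
[0.0, -0.0035, 0.0028, -0.012, 0.0, 0.0]
[0.0, -0.0035, 0.0028, -0.012, 0.0, 0.0]
[0.0, -0.0035, 0.0029, -0.012, 0.0, 0.0]
[0.0, -0.0034, 0.0029, -0.012, 0.0, 0.0]
[0.0, -0.0034, 0.003, -0.012, 0.0, 0.0]
[0.0, -0.0033, 0.003, -0.012, 0.0, 0.0]
[0.0, -0.0033, 0.0031, -0.012, 0.0, 0.0]
[0.0, -0.0032, 0.0031, -0.012, 0.0, 0.0]
[0.0, -0.0032, 0.0032, -0.012, 0.0, 0.0]
[0.0, -0.0031, 0.0032, -0.012, 0.0, 0.0]
[0.0, -0.0031, 0.0033, -0.012, 0.0, 0.0]
[0.0, -0.0031, 0.0033, -0.012, 0.0, 0.0]
[0.0, -0.003, 0.0034, -0.012, 0.0, 0.0]
[0.0, -0.003, 0.0034, -0.012, 0.0, 0.0]
[0.0, -0.0029, 0.0035, -0.012, 0.0, 0.0]
[0.0, -0.0029, 0.0035, -0.012, 0.0, 0.0]
[0.0, -0.0028, 0.0035, -0.012, 0.0, 0.0]
[0.0, -0.0028, 0.0036, -0.012, 0.0, 0.0]
[0.0, -0.0027, 0.0036, -0.012, 0.0, 0.0]
[0.0, -0.0027, 0.0037, -0.012, 0.0, 0.0]
[0.0, -0.0026, 0.0037, -0.012, 0.0, 0.0]
[ 0.60238066 -0.08269081  0.20966604] 0.0007500681554953306 2.230050000362098 [-0.04940306 -0.18871054  5.1749032 ]
```

Run:
```python
from h import *
w=capture("wrist")["pixels"];s=capture("scene")["pixels"]
a=np.hstack([cv2.resize(w[120:380,150:430],(400,371)),cv2.resize(s[120:260,180:331],(400,371))])
cv2.imwrite("pics/w2.png",cv2.convertScaleAbs(a[:,:,::-1],alpha=1.6)); print(state()["opening"],state()["joint_torque"])
```

```text
0.004520716732475877 [-1.47545566e-01 -3.90411580e+01 -4.24261674e+00 -2.88991642e+01
  1.81245158e-02 -5.59903644e-01  2.22067365e-04]
```

View pics/w2.png

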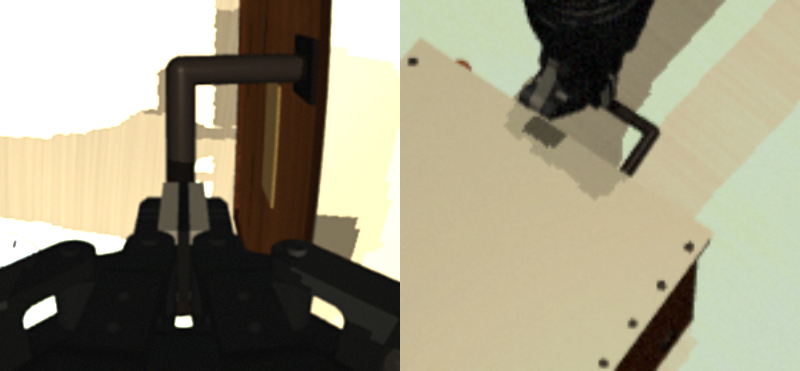

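The wrist crop shows the pads at about column 180 over the bar, but the opening and force readings don't look like a grip. I'll wait briefly and read again.

Request:
drive_tool --pt "0 0 0 0 0 0 0.0" --pt "0 0 0 0 0 0 0.0" --pt "0 0 0 0 0 0 0.0"

```text
clock: 4.1
ee_pos: [0.6021, -0.0828, 0.2095]
orientation: [0.665, 0.747, 0.0, 0.001]
contact_force: [-0.9, -0.1, 5.9]
opening: -0.001
finger_force: 2.9
```

Run:
```python
from h import *
w=capture("wrist"); F=f(w); o=-w["R"].T@w["t"]; print("cam",o.round(4), "axis",w["R"][2].round(3))
def ray(p):
    d=np.array(p)-[w["cx"],w["cy"]]; r=np.hypot(*d);a=r/F
    return w["R"].T@np.r_[np.sin(a)*d/r,np.cos(a)]
for p in[(276,168),(276,230)]:
    d=ray(p)
    for z in(.19,.2,.21,.226,.236): print(p,(o+d*(z-o[2])/d[2]).round(4))
def wp(X):
    q=w["R"]@X+w["t"];a=np.arctan2(np.hypot(*q[:2]),q[2]);return np.array([w["cx"],w["cy"]])+F*a*q[:2]/np.hypot(*q[:2])
for n,X in(("tcp",state()["ee_pos"]),("barL",handle(0)+ey*.04),("bar",handle(0)+ey*.011)):print(n,wp(X).round(1))
```

```text
cam [ 0.5941 -0.0166  0.3729] axis [ 0.033 -0.261 -0.965]
(276, 168) [ 0.5964 -0.0414  0.19  ]
(276, 168) [ 0.5963 -0.0401  0.2   ]
(276, 168) [ 0.5961 -0.0387  0.21  ]
(276, 168) [ 0.5959 -0.0365  0.226 ]
(276, 168) [ 0.5958 -0.0352  0.236 ]
(276, 230) [ 0.6006 -0.0781  0.19  ]
(276, 230) [ 0.6003 -0.0747  0.2   ]
(276, 230) [ 0.5999 -0.0714  0.21  ]
(276, 230) [ 0.5993 -0.066   0.226 ]
(276, 230) [ 0.599  -0.0626  0.236 ]
tcp [277.6 249.8]
barL [276.8 183.5]
bar [276.8 242.8]
```

Request:
drive_tool --pt "0 0 -0.002 0 0 0 0.0" --pt "0 0 -0.002 0 0 0 0.0" --pt "0 0 0 0 0 0 0.0"

```text
clock: 4.53
ee_pos: [0.6014, -0.0827, 0.2117]
orientation: [0.665, 0.747, -0.0, -0.0]
contact_force: [0.2, 0.3, -0.5]
opening: -0.002
finger_force: 0.0
```

Run:
```python
from h import *
T=capture("top")["pixels"];s=capture("scene")["pixels"];w=capture("wrist")["pixels"]
a=np.hstack([cv2.resize(w[150:330,210:340],(266,368)),cv2.resize(s[130:230,210:300],(266,296))[:,:,:].copy() if 0 else cv2.resize(s[130:230,210:282],(266,368)),cv2.resize(T[165:265,270:342],(266,368))])
cv2.imwrite("pics/w3.png",cv2.convertScaleAbs(a[:,:,::-1],alpha=2.2,beta=10))
```

```text
(no output)
```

View pics/w3.png

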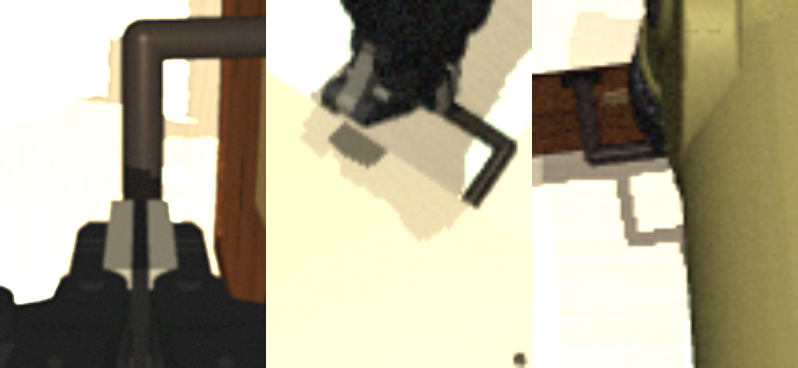

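The wrist crop shows the closed tips (crop row 200) lying on top of the bar, not around it. The tips' pixel position and the contact height of 0.2095 both put the real finger end about 22 mm behind the reported TCP. I'll open, go about 25 mm deeper, and close again.

Request:
drive_tool --pt "0 0 0 0 0 0 0.45" --pt "0 0 0 0 0 0 0.45" --pt "0 0 0.008 0 0 0 0.45" --pt "0 0 0.008 0 0 0 0.45" --pt "0 0 0.009 0 0 0 0.45" --pt "0 0 0 0 0 0 0.45"

```text
clock: 5.42
ee_pos: [0.6007, -0.0827, 0.1855]
orientation: [0.665, 0.747, -0.001, -0.001]
contact_force: [0.1, -0.6, 0.6]
opening: 0.449
finger_force: 0.0
```

Request:
drive_tool --pt "0 0 0 0 0 0 0.0" --pt "0 0 0 0 0 0 0.0" --pt "0 0 0 0 0 0 0.0"

```text
clock: 5.8
ee_pos: [0.6019, -0.0826, 0.1873]
orientation: [0.665, 0.747, 0.0, 0.001]
contact_force: [0.7, 0.2, 0.5]
opening: 0.087
finger_force: 58.5
```

Gripped (58 N). The effective grasp point is about 40 mm behind the reported TCP, so I'll recompute the opening arc with that.

```bash
sed -i 's/pz=.0187/pz=.040/' h.py; python3 arc.py 0 .78 0 .36 30 | awk 'NR%3==2'
```

```text
[0.0, -0.0036, 0.0023, -0.012, 0.0, 0.0]
[0.0, -0.0035, 0.0025, -0.012, 0.0, 0.0]
[0.0, -0.0034, 0.0026, -0.012, 0.0, 0.0]
[0.0, -0.0032, 0.0028, -0.012, 0.0, 0.0]
[0.0, -0.0031, 0.003, -0.012, 0.0, 0.0]
[0.0, -0.003, 0.0031, -0.012, 0.0, 0.0]
[0.0, -0.0029, 0.0033, -0.012, 0.0, 0.0]
[0.0, -0.0027, 0.0034, -0.012, 0.0, 0.0]
[0.0, -0.0026, 0.0035, -0.012, 0.0, 0.0]
[0.0, -0.0024, 0.0036, -0.012, 0.0, 0.0]
```

Request:
drive_tool --pt "0 -0.0036 0.0023 -0.012 0 0 0" --pt "0 -0.0036 0.0023 -0.012 0 0 0" --pt "0 -0.0036 0.0023 -0.012 0 0 0" --pt "0 -0.0035 0.0025 -0.012 0 0 0" --pt "0 -0.0035 0.0025 -0.012 0 0 0" --pt "0 -0.0035 0.0025 -0.012 0 0 0" --pt "0 -0.0034 0.0026 -0.012 0 0 0" --pt "0 -0.0034 0.0026 -0.012 0 0 0" --pt "0 -0.0034 0.0026 -0.012 0 0 0"

```text
clock: 6.92
ee_pos: [0.5717, -0.0861, 0.1631]
orientation: [0.664, 0.746, 0.041, 0.037]
contact_force: [4.1, 1.3, 1.3]
opening: 0.093
finger_force: 58.7
```

Request:
drive_tool --pt "0 -0.0032 0.0028 -0.012 0 0 0" --pt "0 -0.0032 0.0028 -0.012 0 0 0" --pt "0 -0.0032 0.0028 -0.012 0 0 0" --pt "0 -0.0031 0.003 -0.012 0 0 0" --pt "0 -0.0031 0.003 -0.012 0 0 0" --pt "0 -0.0031 0.003 -0.012 0 0 0" --pt "0 -0.003 0.0031 -0.012 0 0 0" --pt "0 -0.003 0.0031 -0.012 0 0 0" --pt "0 -0.003 0.0031 -0.012 0 0 0"

```text
clock: 8.05
ee_pos: [0.5478, -0.0888, 0.1318]
orientation: [0.661, 0.743, 0.081, 0.072]
contact_force: [1.5, 1.2, 0.6]
opening: 0.093
finger_force: 59.6
```

```bash
cat > th.py <<'E'
from h import *
from scipy.optimize import minimize_scalar
A=now();g=A[:3,3]-A[:3,2]*.040
r=minimize_scalar(lambda t:np.linalg.norm(handle(t)-g),bounds=(-.1,.95),method="bounded");print("theta",r.x.round(3),"off mm",((g-handle(r.x))*1000).round(1),"tilt",np.arctan2(A[:3,2]@ex,-A[2,2]).round(3),state()["clock"])
E
python3 th.py
```

```text
theta 0.469 off mm [-0.6  0.7  0.4] tilt 0.217 8.05
```

Request:
drive_tool --pt "0 -0.0029 0.0033 -0.012 0 0 0" --pt "0 -0.0029 0.0033 -0.012 0 0 0" --pt "0 -0.0029 0.0033 -0.012 0 0 0" --pt "0 -0.0027 0.0034 -0.012 0 0 0" --pt "0 -0.0027 0.0034 -0.012 0 0 0" --pt "0 -0.0027 0.0034 -0.012 0 0 0" --pt "0 -0.0026 0.0035 -0.012 0 0 0" --pt "0 -0.0026 0.0035 -0.012 0 0 0" --pt "0 -0.0026 0.0035 -0.012 0 0 0"

```text
clock: 9.18
ee_pos: [0.5321, -0.0907, 0.096]
orientation: [0.656, 0.737, 0.121, 0.107]
contact_force: [1.7, 2.0, 0.8]
opening: 0.089
finger_force: 58.9
```

Request:
drive_tool --pt "0 -0.0012 0.0018 -0.006 0 0 0" --pt "0 -0.0012 0.0018 -0.006 0 0 0" --pt "0 -0.0012 0.0018 -0.006 0 0 0" --pt "0 -0.0012 0.0018 -0.006 0 0 0" --pt "0 -0.0012 0.0018 -0.006 0 0 0" --pt "0 -0.0012 0.0018 -0.006 0 0 0" --pt "0 -0.0006 0.0009 0 0 0 0" --pt "0 -0.0006 0.0009 0 0 0 0"

```text
clock: 10.18
ee_pos: [0.5296, -0.0911, 0.0845]
orientation: [0.654, 0.735, 0.134, 0.12]
contact_force: [-17.5, 5.5, 30.2]
opening: 0.092
finger_force: 62.4
```

```bash
python3 th.py
```

```text
theta 0.773 off mm [-0.6  0.5  0.2] tilt 0.361 10.175
```

It is on its stop (30 N reaction). Next: relax, release, retreat and look.

Request:
drive_tool --pt "0 0.0008 -0.001 0 0 0 0" --pt "0 0.0008 -0.001 0 0 0 0" --pt "0 0.0006 -0.001 0 0 0 0" --pt "0 0 0 0 0 0 0" --pt "0 0 0 0 0 0 0.32" --pt "0 0 0 0 0 0 0.32"

```text
clock: 10.92
ee_pos: [0.5294, -0.0917, 0.0851]
orientation: [0.654, 0.735, 0.133, 0.119]
contact_force: [-0.3, 0.1, 0.1]
opening: 0.322
finger_force: 0.0
```

```bash
python3 th.py
python3 - <<'E'
from h import *
A=now()
B=A.copy();B[:3,3]-=A[:3,2]*.16
# wheel: tool y radial-ish
W=np.array([.618,.274,0]);
for yaw in(.4,.6):
  for tipz in(.012,):
    D=mk(W+[0,0,tipz-.022],tool(0,yaw)); U=mk(W+[0,0,.12],tool(0,yaw)); X=leg(B,U,12); leg(X,D,5)
E
```

```text
theta 0.77 off mm [-0.8 -0.1  0.3] tilt 0.359 10.925
12 x [0.0274, 0.0172, 0.013, 0.03, 0.004, -0.023] end [0.6189 0.2735 0.119 ] err mm [ 0.9 -0.5 -1. ] mid [0.576 0.115 0.178]
5 x [0.0002, -0.0001, 0.0258, -0.001, 0.0, -0.001] end [ 0.618   0.2739 -0.01  ] err mm [ 0.  -0.1 -0. ] mid [0.618 0.274 0.042]
12 x [0.0258, 0.0197, 0.0133, 0.029, 0.007, -0.04] end [0.6178 0.2737 0.12  ] err mm [-0.2 -0.3 -0. ] mid [0.584 0.113 0.179]
5 x [0.0001, 0.0, 0.026, 0.001, 0.001, 0.0] end [ 0.6178  0.2739 -0.01  ] err mm [-0.2 -0.1 -0. ] mid [0.618 0.274 0.042]
```

Request:
drive_tool --pt "0 0 -0.01 0 0 0 0.32" --pt "0 0 -0.015 0 0 0 0.32" --pt "0 0 -0.02 0 0 0 0.32" --pt "0 0 -0.025 0 0 0 0.4" --pt "0 0 -0.025 0 0 0 0.4" --pt "0 0 -0.015 0 0 0 0.4"

```text
clock: 11.68
ee_pos: [0.4915, -0.096, 0.1909]
orientation: [0.654, 0.735, 0.134, 0.121]
contact_force: [0.6, 0.6, -0.2]
opening: 0.398
finger_force: 0.0
```

Run:
```python
from h import *
W=np.array([.618,.274,0]);B=now();print(B[:3,3],state()["clock"])
X=leg(B,mk(W+[0,0,.11],tool(0,.45)),10)
S=capture("scene");T=capture("top")
cv2.imwrite("pics/s4.png",cv2.convertScaleAbs(np.hstack([S["pixels"][100:320,140:400],T["pixels"][100:320,130:390]])[:,:,::-1],alpha=1.6))
```

```text
[ 0.4914703  -0.09596291  0.19087176] 11.675
10 x [0.0327, 0.0202, 0.012, 0.036, 0.006, -0.033] end [0.6183 0.274  0.1095] err mm [ 0.3  0.  -0.5] mid [0.586 0.122 0.152]
```

View pics/s4.png

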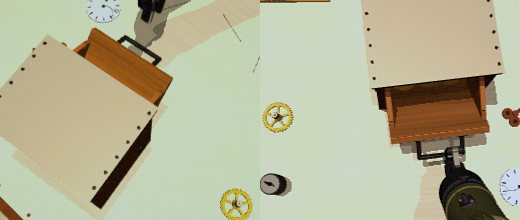

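The bin is open and staying on its stop in both crops, and the wheel is undisturbed. I'll move over the wheel next.

Request:
drive_tool --pt "0.0327 0.0202 0.012 0.036 0.006 -0.033 0.4" --pt "0.0327 0.0202 0.012 0.036 0.006 -0.033 0.4" --pt "0.0327 0.0202 0.012 0.036 0.006 -0.033 0.4" --pt "0.0327 0.0202 0.012 0.036 0.006 -0.033 0.4" --pt "0.0327 0.0202 0.012 0.036 0.006 -0.033 0.4" --pt "0.0327 0.0202 0.012 0.036 0.006 -0.033 0.4" --pt "0.0327 0.0202 0.012 0.036 0.006 -0.033 0.4" --pt "0.0327 0.0202 0.012 0.036 0.006 -0.033 0.4" --pt "0.0327 0.0202 0.012 0.036 0.006 -0.033 0.4" --pt "0.0327 0.0202 0.012 0.036 0.006 -0.033 0.4"

```text
clock: 13.02
ee_pos: [0.6177, 0.2757, 0.1055]
orientation: [0.531, 0.847, -0.002, -0.002]
contact_force: [-0.4, 0.5, -0.3]
opening: 0.401
finger_force: 0.0
```

Request:
drive_tool --pt "0 0 0 0 0 0 0.3" --pt "0 0 0 0 0 0 0.3"

```text
clock: 13.28
ee_pos: [0.6174, 0.2741, 0.1063]
orientation: [0.532, 0.847, -0.002, -0.001]
contact_force: [-0.5, -0.8, -0.1]
opening: 0.298
finger_force: 0.0
```

Run:
```python
from h import *
W=np.array([.618,.274,0]);B=now();print(B[:3,3],state()["clock"])
leg(B,mk(W+[0,0,-.010],tool(0,.45)),5)
w=capture("wrist");cv2.imwrite("pics/w5.png",w["pixels"][:,:,::-1])
F=f(w)
def wp(X):
    q=w["R"]@X+w["t"];a=np.arctan2(np.hypot(*q[:2]),q[2]);return np.array([w["cx"],w["cy"]])+F*a*q[:2]/np.hypot(*q[:2])
h=cv2.inRange(cv2.cvtColor(w["pixels"],cv2.COLOR_RGB2HSV),(20,120,60),(35,255,255));p=np.argwhere(h)[:,::-1]
print(wp(W+[0,0,.004]),wp(W+[0,0,.034]),p.min(0),p.max(0))
```

```text
[0.61735705 0.27409916 0.10633957] 13.275
5 x [-0.0001, 0.0002, 0.0233, -0.001, -0.0, -0.0] end [ 0.6181  0.274  -0.0102] err mm [ 0.1 -0.  -0.2] mid [0.618 0.274 0.036]
[278.76873091 204.29747299] [278.68520082 213.98215799] [244 163] [559 340]
```

View pics/w5.png

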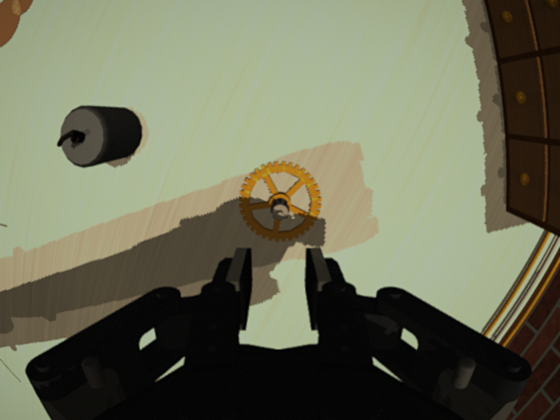

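The wheel centre is at (281,200) and the weight is well clear at (100,135). I'll descend with a small +x/+y correction.

Request:
drive_tool --pt "0.001 0.001 0.025 0 0 0 0.3" --pt "0.001 0.0005 0.025 0 0 0 0.3" --pt "0 0 0.025 0 0 0 0.3" --pt "0 0 0.015 0 0 0 0.3" --pt "0 0 0.01 0 0 0 0.3" --pt "0 0 0.007 0 0 0 0.3" --pt "0 0 0.005 0 0 0 0.3" --pt "0 0 0 0 0 0 0.3"

```text
clock: 14.32
ee_pos: [0.6178, 0.277, -0.0047]
orientation: [0.532, 0.847, -0.001, -0.001]
contact_force: [0.5, 0.4, 0.5]
opening: 0.303
finger_force: 0.0
```

Request:
drive_tool --pt "0 0 0.004 0 0 0 0.3" --pt "0 0 0.002 0 0 0 0.3" --pt "0 0 0 0 0 0 0" --pt "0 0 0 0 0 0 0" --pt "0 0 0 0 0 0 0"

```text
clock: 14.95
ee_pos: [0.6179, 0.2771, -0.0105]
orientation: [0.532, 0.847, -0.001, -0.001]
contact_force: [0.2, 0.0, 0.9]
opening: 0.114
finger_force: 59.7
```

Run:
```python
from h import *
A=now();print(A[:3,3],state()["clock"])
U=A.copy();U[2,3]=.25
th=.775
def binp(x,y,z):  # bin axes (mm/1000) -> world ; x back positive
    c,s=np.cos(th),np.sin(th); fwd=-x*c+z*s; up=z*c-(-x)*s   # forward f=-x
    return cab(.055+fwd,y,.068+up)
print("edge",binp(-.025,0,.16),"floor",binp(.0375,0,-.018),"cabfront",cab(.097,0,0))
# wheel underside is off below ee by: wheel bottom at z=0 when ee at A z
e=-A[2,3] # ee is e below underside => underside = ee + (-e) along -z
for tilt in(.4,.5):
  R=tool(tilt)
  for bz in(.175,.13):   # underside centre in bin axes, x mid in mouth
    u=binp(.018,0,bz); p=u+R[:,2]*e; print("tilt",tilt,bz,"ee",p.round(4),"under",u.round(4))
```

```text
[ 0.61789926  0.27712199 -0.01046359] 14.95
edge [ 0.55719295 -0.08849676  0.16481446] floor [ 0.72528774 -0.06918238  0.08137977] cabfront [ 0.64443405 -0.07847261  0.        ]
tilt 0.4 0.175 ee [ 0.5813 -0.0857  0.196 ] under [ 0.5773 -0.0862  0.2056]
tilt 0.4 0.13 ee [ 0.6126 -0.0821  0.1638] under [ 0.6086 -0.0826  0.1735]
tilt 0.5 0.175 ee [ 0.5823 -0.0856  0.1964] under [ 0.5773 -0.0862  0.2056]
tilt 0.5 0.13 ee [ 0.6136 -0.082   0.1643] under [ 0.6086 -0.0826  0.1735]
```

Run:
```python
from h import *
A=now();U=A.copy();U[2,3]=.27;U=leg(A,U,6)
th=.775
def binp(x,y,z):
    c,s=np.cos(th),np.sin(th); return cab(.055-x*c+z*s,y,.068+z*c+x*s)
R=tool(.5)
P=[mk(binp(.018,0,bz)+R[:,2]*.0105,R) for bz in(.22,.10)]
X=leg(U,P[0],12); leg(X,P[1],8); print(P[1][:3,3])
```

```text
6 x [0.0, -0.0001, -0.0467, 0.0, -0.0, 0.0] end [0.6182 0.2771 0.2697] err mm [ 0.3 -0.  -0.3] mid [0.618 0.277 0.176]
12 x [-0.0276, -0.015, 0.0005, -0.042, -0.007, 0.027] end [ 0.5516 -0.0896  0.228 ] err mm [ 0.6 -0.4 -0.6] mid [0.591 0.06  0.256]
8 x [0.0, 0.004, 0.0143, 0.001, -0.0, 0.0] end [ 0.6341 -0.0798  0.1431] err mm [-0.3 -0.2  0.3] mid [ 0.603 -0.083  0.175]
[ 0.63442186 -0.07962303  0.14282238]
```

Request:
drive_tool --pt "0 0 -0.01 0 0 0 0" --pt "0 0 -0.03 0 0 0 0" --pt "0 0 -0.05 0 0 0 0" --pt "0 0 -0.06 0 0 0 0" --pt "0 0 -0.06 0 0 0 0" --pt "0 0 -0.05 0 0 0 0" --pt "0 0 -0.02 0 0 0 0" --pt "0 0 0 0 0 0 0"

```text
clock: 15.95
ee_pos: [0.619, 0.2777, 0.2704]
orientation: [0.532, 0.847, -0.0, -0.0]
contact_force: [-0.0, 0.0, -1.6]
opening: 0.115
finger_force: 59.5
```

Request:
drive_tool --pt "-0.0276 -0.015 -0.0045 -0.042 -0.007 0.027 0" --pt "-0.0276 -0.015 -0.0045 -0.042 -0.007 0.027 0" --pt "-0.0276 -0.015 -0.0045 -0.042 -0.007 0.027 0" --pt "-0.0276 -0.015 -0.0045 -0.042 -0.007 0.027 0" --pt "-0.0276 -0.015 0.0005 -0.042 -0.007 0.027 0" --pt "-0.0276 -0.015 0.0005 -0.042 -0.007 0.027 0" --pt "-0.0276 -0.015 0.0005 -0.042 -0.007 0.027 0" --pt "-0.0276 -0.015 0.0005 -0.042 -0.007 0.027 0" --pt "-0.0276 -0.015 0.0055 -0.042 -0.007 0.027 0" --pt "-0.0276 -0.015 0.0055 -0.042 -0.007 0.027 0"

```text
clock: 17.2
ee_pos: [0.57, -0.0321, 0.2482]
orientation: [0.63, 0.749, 0.156, 0.138]
contact_force: [0.1, -0.6, -0.7]
opening: 0.114
finger_force: 59.6
```

Request:
drive_tool --pt "-0.0276 -0.015 0.0055 -0.042 -0.007 0.027 0" --pt "-0.0276 -0.015 0.0055 -0.042 -0.007 0.027 0" --pt "0 0 0 0 0 0 0" --pt "0 0 0 0 0 0 0"

```text
clock: 17.7
ee_pos: [0.5579, -0.088, 0.2276]
orientation: [0.643, 0.724, 0.186, 0.165]
contact_force: [0.2, 0.6, -1.1]
opening: 0.113
finger_force: 59.6
```

```bash
cat > d.py <<'E'
from h import *
th=.775
def binp(x,y,z):
    c,s=np.cos(th),np.sin(th); return cab(.055-x*c+z*s,y,.068+z*c+x*s)
R=tool(.5); X=leg(now(),mk(binp(.018,0,.10)+R[:,2]*.0105,R),10)
E
python3 d.py; python3 th.py
```

```text
10 x [-0.0001, 0.0027, 0.0111, 0.0, -0.0, 0.0] end [ 0.6347 -0.0798  0.1434] err mm [ 0.2 -0.2  0.5] mid [ 0.604 -0.083  0.177]
theta 0.158 off mm [-39.4  -4.2  51.9] tilt 0.503 17.7
```

Request:
drive_tool --pt "0 0.0027 0.011 0 0 0 0" --pt "0 0.0027 0.011 0 0 0 0" --pt "0 0.0027 0.011 0 0 0 0" --pt "0 0.0027 0.011 0 0 0 0" --pt "0 0.0027 0.011 0 0 0 0" --pt "0 0.0027 0.011 0 0 0 0" --pt "0 0.0027 0.011 0 0 0 0" --pt "0 0.0027 0.011 0 0 0 0" --pt "0 0.0027 0.011 0 0 0 0" --pt "0 0.0027 0.011 0 0 0 0"

```text
clock: 18.95
ee_pos: [0.6355, -0.0795, 0.1455]
orientation: [0.643, 0.724, 0.187, 0.166]
contact_force: [-0.3, -0.1, -1.5]
opening: 0.117
finger_force: 59.6
```

Request:
drive_tool --pt "0 0 0 0 0 0 0.32" --pt "0 0 0 0 0 0 0.32" --pt "0 0 0 0 0 0 0.32" --pt "0 0 -0.01 0 0 0 0.32" --pt "0 -0.003 -0.02 0 0 0 0.32" --pt "0 -0.006 -0.03 0 0 0 0.32" --pt "0 -0.01 -0.03 0 0 0 0.32" --pt "0 -0.01 -0.03 0 0 0 0.32"

```text
clock: 19.95
ee_pos: [0.5513, -0.0893, 0.2387]
orientation: [0.643, 0.724, 0.187, 0.167]
contact_force: [-0.2, -0.8, -0.2]
opening: 0.318
finger_force: 0.0
```

Run:
```python
from h import *
print(state()["ee_pos"],state()["clock"])
T=capture("top");w=capture("wrist")
cv2.imwrite("pics/s6.png",cv2.convertScaleAbs(np.hstack([cv2.resize(T["pixels"][140:260,210:390],(440,293)),cv2.resize(w["pixels"],(390,293))])[:,:360+440,::-1],alpha=1.8))
R=tool(.36);a=handle(.772);B=now()
H=grasp(a+[-.0005,0,0],R);P=H.copy();P[:3,3]-=R[:,2]*.09;Q=P.copy()
X=leg(B,P,8);leg(X,H,8)
```

```text
[ 0.5513227  -0.08931705  0.23874287] 19.95
8 x [0.0002, -0.01, 0.0052, 0.019, 0.0, 0.0] end [ 0.498  -0.0957  0.169 ] err mm [-0.1 -0.5  0.3] mid [ 0.52  -0.094  0.195]
8 x [0.0001, 0.0, 0.0113, -0.0, 0.0, 0.0] end [ 0.5294 -0.0917  0.0843] err mm [-0.2 -0.1 -0.2] mid [ 0.518 -0.093  0.116]
```

View pics/s6.png

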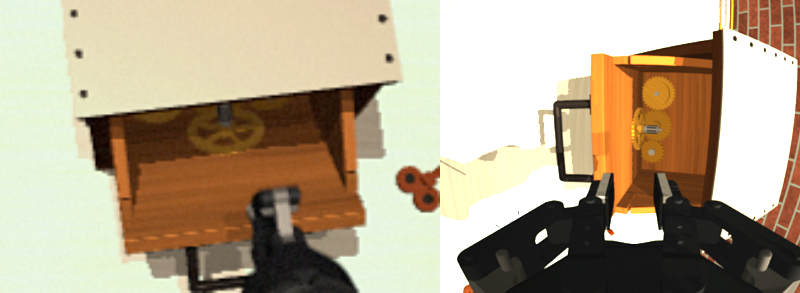

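The wheel is in the bin with the other scrap (top crop at (225,135)), leaning on the front board with its pinion up. The key is untouched. I'll regrasp the handle next.

Request:
drive_tool --pt "0 -0.014 0.0 0.019 0 0 0.32" --pt "0 -0.014 0.002 0.019 0 0 0.32" --pt "0 -0.01 0.005 0.019 0 0 0.32" --pt "0 -0.01 0.005 0.019 0 0 0.32" --pt "0 -0.01 0.0052 0.019 0 0 0.32" --pt "0 -0.01 0.0052 0.019 0 0 0.32" --pt "0 -0.007 0.0085 0.019 0 0 0.32" --pt "0 -0.005 0.01 0.019 0 0 0.32" --pt "0 0 0 0 0 0 0.32"

```text
clock: 21.18
ee_pos: [0.4967, -0.0955, 0.1637]
orientation: [0.654, 0.736, 0.131, 0.116]
contact_force: [-0.2, -0.5, 0.1]
opening: 0.324
finger_force: 0.0
```

Run:
```python
from h import *
R=tool(.36);H=grasp(handle(.772)+[-.0005,0,0],R);B=now();print(B[:3,3])
P=H.copy();P[:3,3]-=R[:,2]*.085;X=leg(B,P,3);leg(X,H,8)
```

```text
[ 0.49672092 -0.09547945  0.16370587]
3 x [0.0, 0.001, 0.0003, -0.003, -0.001, 0.001] end [ 0.4998 -0.0951  0.1639] err mm [-0.1 -0.1 -0.1] mid [ 0.499 -0.095  0.164]
8 x [0.0, 0.0, 0.0106, 0.0, 0.0, 0.0] end [ 0.5296 -0.0918  0.0846] err mm [-0.1 -0.1  0.1] mid [ 0.518 -0.093  0.114]
```

Request:
drive_tool --pt "0 0.003 0.001 -0.009 0 0 0.32" --pt "0 0 0.014 0 0 0 0.32" --pt "0 0 0.014 0 0 0 0.32" --pt "0 0 0.014 0 0 0 0.32" --pt "0 0 0.014 0 0 0 0.32" --pt "0 0 0.014 0 0 0 0.32" --pt "0 0 0.009 0 0 0 0.32" --pt "0 0 0.006 0 0 0 0.32" --pt "0 0 0 0 0 0 0.32"

```text
clock: 22.3
ee_pos: [0.53, -0.0919, 0.085]
orientation: [0.653, 0.736, 0.135, 0.119]
contact_force: [-0.1, -0.8, -0.5]
opening: 0.318
finger_force: 0.0
```

Request:
drive_tool --pt "0 0 0 0 0 0 0" --pt "0 0 0 0 0 0 0" --pt "0 0 0 0 0 0 0"

```text
clock: 22.68
ee_pos: [0.5293, -0.0923, 0.0854]
orientation: [0.653, 0.736, 0.134, 0.119]
contact_force: [-5.9, -0.1, 4.5]
opening: 0.093
finger_force: 58.7
```

```bash
python3 th.py; python3 arc.py .772 0 .36 0 30 | awk 'NR%3==2'
```

```text
theta 0.769 off mm [-1.1 -0.7  0.4] tilt 0.361 22.675
[0.0, 0.0025, -0.0036, 0.012, 0.0, 0.0]
[0.0, 0.0026, -0.0034, 0.012, 0.0, 0.0]
[0.0, 0.0027, -0.0033, 0.012, 0.0, 0.0]
[0.0, 0.0029, -0.0032, 0.012, 0.0, 0.0]
[0.0, 0.003, -0.003, 0.012, 0.0, 0.0]
[0.0, 0.0031, -0.0029, 0.012, 0.0, 0.0]
[0.0, 0.0032, -0.0027, 0.012, 0.0, 0.0]
[0.0, 0.0034, -0.0026, 0.012, 0.0, 0.0]
[0.0, 0.0035, -0.0024, 0.012, 0.0, 0.0]
[0.0, 0.0036, -0.0022, 0.012, 0.0, 0.0]
```

Gripped, so I'll ease it shut.

Request:
drive_tool --pt "0 0.0025 -0.0036 0.012 0 0 0" --pt "0 0.0025 -0.0036 0.012 0 0 0" --pt "0 0.0025 -0.0036 0.012 0 0 0" --pt "0 0.0026 -0.0034 0.012 0 0 0" --pt "0 0.0026 -0.0034 0.012 0 0 0" --pt "0 0.0026 -0.0034 0.012 0 0 0" --pt "0 0.0027 -0.0033 0.012 0 0 0" --pt "0 0.0027 -0.0033 0.012 0 0 0" --pt "0 0.0027 -0.0033 0.012 0 0 0"

```text
clock: 23.8
ee_pos: [0.5411, -0.0909, 0.1215]
orientation: [0.659, 0.742, 0.093, 0.083]
contact_force: [-8.3, -1.6, 2.6]
opening: 0.092
finger_force: 58.7
```

Request:
drive_tool --pt "0 0.0029 -0.0032 0.012 0 0 0" --pt "0 0.0029 -0.0032 0.012 0 0 0" --pt "0 0.0029 -0.0032 0.012 0 0 0" --pt "0 0.003 -0.003 0.012 0 0 0" --pt "0 0.003 -0.003 0.012 0 0 0" --pt "0 0.003 -0.003 0.012 0 0 0" --pt "0 0.0031 -0.0029 0.012 0 0 0" --pt "0 0.0031 -0.0029 0.012 0 0 0" --pt "0 0.0031 -0.0029 0.012 0 0 0"

```text
clock: 24.92
ee_pos: [0.5622, -0.0885, 0.155]
orientation: [0.663, 0.746, 0.053, 0.048]
contact_force: [-8.6, -0.7, 7.1]
opening: 0.088
finger_force: 58.6
```

```bash
python3 th.py
```

```text
theta 0.307 off mm [-1.7 -0.8  1.7] tilt 0.143 24.925
```

Request:
drive_tool --pt "0 0.0032 -0.0027 0.012 0 0 0" --pt "0 0.0032 -0.0027 0.012 0 0 0" --pt "0 0.0032 -0.0027 0.012 0 0 0" --pt "0 0.0034 -0.0024 0.012 0 0 0" --pt "0 0.0034 -0.0024 0.012 0 0 0" --pt "0 0.0034 -0.0024 0.012 0 0 0" --pt "0 0.0035 -0.0022 0.012 0 0 0" --pt "0 0.0035 -0.0022 0.012 0 0 0" --pt "0 0.003 -0.0018 0.012 0 0 0"

```text
clock: 26.05
ee_pos: [0.5899, -0.0854, 0.1817]
orientation: [0.664, 0.747, 0.013, 0.013]
contact_force: [-12.7, -0.9, 14.4]
opening: 0.091
finger_force: 59.0
```

```bash
python3 th.py
```

```text
theta 0.076 off mm [-1.6 -0.8  2.6] tilt 0.036 26.05
```

Request:
drive_tool --pt "0 0.0018 -0.0018 0.006 0 0 0" --pt "0 0.0018 -0.0018 0.006 0 0 0" --pt "0 0.0018 -0.0015 0.006 0 0 0" --pt "0 0.0018 -0.0012 0.006 0 0 0" --pt "0 0.0018 -0.001 0.006 0 0 0" --pt "0 0.0018 -0.001 0.006 0 0 0" --pt "0 0.0015 -0.0008 0 0 0 0" --pt "0 0 0 0 0 0 0"

```text
clock: 27.05
ee_pos: [0.6021, -0.084, 0.1893]
orientation: [0.664, 0.747, -0.0, 0.001]
contact_force: [-7.3, -1.0, 6.3]
opening: 0.092
finger_force: 61.5
```

```bash
python3 th.py
```

```text
theta -0.01 off mm [-1.2 -0.8  2.4] tilt 0.001 27.05
```

Request:
drive_tool --pt "0 0.001 -0.0005 0 0 0 0" --pt "0 0.001 -0.0005 0 0 0 0" --pt "0 0.001 -0.0005 0 0 0 0" --pt "0 0 0 0 0 0 0"

```text
clock: 27.55
ee_pos: [0.6019, -0.084, 0.1893]
orientation: [0.665, 0.747, -0.003, -0.002]
contact_force: [-12.5, -0.4, 5.7]
opening: 0.091
finger_force: 61.4
```

The handle doesn't move when pushed further and the force rises, so the bin is shut against its stop. I'll relax the push, release and retreat.

Request:
drive_tool --pt "0 -0.0008 0 0 0 0 0" --pt "0 -0.0007 0 0 0 0 0" --pt "0 0 0 0 0 0 0.4" --pt "0 0 0 0 0 0 0.4" --pt "0 0 -0.01 0 0 0 0.4" --pt "0 0 -0.02 0 0 0 0.4" --pt "0 0 -0.03 0 0 0 0.4" --pt "0 0 -0.03 0 0 0 0.4" --pt "0 -0.02 -0.03 0 0 0 0.4" --pt "0 -0.05 -0.02 0 0 0 0.4"

```text
clock: 28.8
ee_pos: [0.5353, -0.0906, 0.3319]
orientation: [0.663, 0.748, 0.002, 0.002]
contact_force: [-1.4, -0.5, 1.5]
opening: 0.399
finger_force: 0.0
```

Request:
drive_tool --pt "0 -0.04 0 0 0 0 0.4" --pt "0 0 0 0 0 0 0.4"

```text
clock: 29.05
ee_pos: [0.4934, -0.0968, 0.3318]
orientation: [0.665, 0.747, 0.0, 0.003]
contact_force: [-0.7, -0.1, 0.5]
opening: 0.402
finger_force: 0.0
```

Run:
```python
from h import *
s=state();print(s["ee_pos"],s["clock"],s["contact_force"])
T=capture("top")["pixels"];S=capture("scene")["pixels"]
cv2.imwrite("pics/end.png",cv2.convertScaleAbs(np.hstack([T[60:310,120:420],S[60:310,110:400]])[:,:,::-1],alpha=1.6))
o=cv2.imread("pics/scene0.png")[:,:,::-1]
d=cv2.absdiff(o,S).max(2)>40; print("handle diff",d[135:190,225:285].sum())
```

```text
[ 0.49335501 -0.09676963  0.33175496] 29.05 [-0.65782896 -0.13556189  0.49555901]
handle diff 490
```

View pics/end.png

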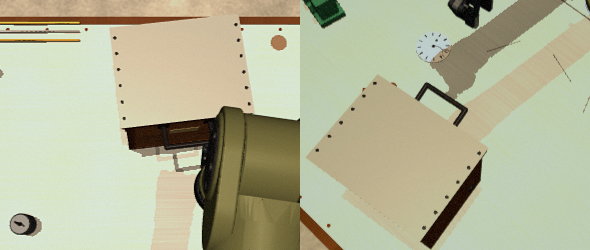

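The end view shows the bin shut with the handle sticking out as at first; the weight and dial are in place. I'll check numerically that the handle pixels match the start.

Run:
```python
from h import *
S=capture("scene")["pixels"].max(2);o=cv2.imread("pics/scene0.png").max(2)
for n,im in(("old",o),("new",S)):
    p=np.argwhere(im[135:190,226:284]<60)[:,::-1]+[226,135]; print(n,len(p),p.mean(0).round(2),p.min(0),p.max(0))
T=capture("top")["pixels"].max(2);t=cv2.imread("pics/top0.png").max(2)
for n,im in(("old",t),("new",T)):
    p=np.argwhere(im[195:215,280:312]<50)[:,::-1]+[280,195]; print(n,len(p),p.mean(0).round(2))
```

```text
old 393 [253.85 160.55] [226 143] [277 185]
new 398 [254.05 160.58] [226 143] [277 185]
old 435 [295.48 201.36]
new 422 [295.37 201.19]
```

The handle is back at its starting pixels, so the bin is fully shut. Handing in.

```bash
python3 -c "from station import job_done; print(job_done())"
```

```text
the job is handed in; nothing more can be done
None
```

The bin was eased open onto its stop, the brass wheel was put in with the other scrap, and the bin was eased fully shut again; the job was handed in at about 29 s with the dial, key and weight left alone.

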